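# Bring the bottom parts tray to the top in a prosthetics workshop

## Robot

A 7-joint arm with a two-finger parallel gripper is mounted at the origin on the work surface. World frame = base frame: x ahead of the robot, y to its left, z up, the work surface at z = 0. Lengths are in m, angles in rad, forces in N, time in s.
With the tool pointing down it reaches from about 0.425 to 0.925 m from the base axis. Payload 6.8 kg.
Tool frame: the origin (TCP) lies at the very end of the fingers, on their centre line; the grasp point (between the pads) lies 19 mm behind it; z points along the fingers, y is the line along which they close (so a half turn about z gives the same grasp; the last joint's range is limited). The gripper opens to 85 mm and grips with 20 to 120 N. Pads are 22 mm wide; open, the fingers measure 114 mm over their backs; the gripper's body (76 mm by 85 mm) begins 54 mm behind the grasp point. The pads swing forward as they close: fully open they stand 13 mm farther back than shut.
Start: joints at [-0.108, 0.477, 0.022, 1.555, -0.011, 1.109, -0.083], TCP at [0.675, 0, 0.209] pointing down, gripper open.
Joint ranges: [-2.96, 2.96], [-0.34, 2.1], [-1.41, 1.46], [0.24, 2.44], [-1.37, 4.51], [0.17, 1.92], [-2.96, 2.96]. Speed limits (rad/s): [2.39, 2.39, 3.14, 3.14, 3.14, 3.14, 3.14].

## Interface

Orientations are given as a rotation vector (axis times angle).
In Python, from bench import r gives the robot as it stands.
- The arm moves only by the shell command python3 -m jog 'ROWS' [FORCE]. ROWS is JSON, a list of rows, each an object of numbers: "fingers": the finger opening in m, from 0 to 0.0854; "x", "y", "z": the shift along the tool's x, y, z in m; "rx", "ry", "rz": the turn, a rotation vector about the tool's x, y, z in degrees. In form: [{"fingers": .., "x": .., "y": .., "z": .., "rx": .., "ry": .., "rz": ..}, ...]. A call has 1 to 8 rows; each row shifts and turns the commanded pose from where the row before left it, along the tool's axes as they then stand; what a row does not reach is not made up. A row lasts 1/8 s, in which the tool goes at most 62.5 mm and 10.7 degrees, less where a joint would pass 70% of its speed; a pose out of reach is approached as far as the arm can. A call is refused whole if a number of a shift passes 0.0625 or a number of a turn 10.7, either way. A call with a gripper value outside its range is refused whole. The fingers move at their own pace and stop on an object; FORCE is the grip in N (left out, the last holds). Time passes only in rows, so rows that do not move let the fingers close. It gives the time, the measured TCP pose, the force, the opening and the grip force at its end, in the units of the state.
- r.get_obs(): the state, without advancing time (a new reading comes with each control period).
- r.grab_frame(name): name is "scene" or "side" or "wrist"; returns (picture, depth): 400x640x3 uint8, red, green, blue; 400x640 float32, m along the optical axis (not along the pixel's ray), 0 where there is no reading.
- r.get_calibration(name): a dict with "mtx" (3x3 intrinsics, pixels), "dist" ([k1, k2, p1, p2, k3] as OpenCV has them; the pictures are not rectified), "extrinsics" (4x4, takes a point from camera to world coordinates). Camera axes: x right, y down, z forward; pixel columns grow to the right and rows downward; lengths in m; the calibration is good to about 2 mm. A picture is of the moment at which its call begins: read the wrist's pose just before it. get_calibration takes no time and is no camera call; for the wrist camera it gives the pose at the moment of the call.
- r.hand_in(): hands the job in; it is judged then, once.
Trained networks look in the newest picture that a camera, given by its name, has taken for a name from the list of things; names that differ only in an ending like _2 or _b are one class to them, and where a whole thing is asked for, a point or a joint stands for the part that bears it (a point fixed in the world has none). Each returns a list of dicts, best first, with "score" (0 to 1); they miss things now and then, are a little off and sometimes report something else, mostly with a low value. They report only what shows in the picture. A call takes as long as a camera call. They do not tell look-alikes from the thing itself.
- r.search_frame(target, camera): "xyz" ([x, y, z] in m, in world coordinates, good to about 4 mm: the middle of the surface that is visible of it).
- r.landmark_of(target, camera): "xyz" ([x, y, z] in m, in world coordinates, good to about 4 mm: a listed point, or the origin of a listed thing).
The state is a dict: "clock": time; "joints": joint angles; "qvel": joint speeds; "tau": joint torques, N m; "tcp_pos": TCP position; "orientation": TCP orientation; "contact_force": force on the tool from outside, world axes, zero at the start; "moment": the same for the moment, N m; "grip_width": finger opening in m; "gripper_force": force on a finger pad.
Only numpy, scipy, OpenCV 4.12 (cv2) and the standard library are available. Lean on these libraries where they do the work, as an engineer would, in place of code of your own. Each camera call takes 0.05 s, during which the arm holds its last target. There are 200 camera calls.

## Task

The tray we need next is the deep one at the bottom of the two-tray stack. Lift the shallow upper tray off and set it in the middle of the empty plywood board, squared up with the board, then stack the deep tray squarely on top of it. Keep both trays upright, set them down without dropping them, and leave the single tray on the third board alone.

Things in the scene. Friction and masses are not known exactly. Their poses are not given: they have to be found in the camera images.
- shallow_tray_mid (a point): Open-topped rigid light-grey plastic tray, 150 mm long (x) by 60 mm wide (y), walls 4 mm, 45 mm high, about 0.2 to 0.4 kg, holding three flat metal adapters below its rim. It starts as the upper tray of the stack, loose on the rim of the deep tray. The point is its centre, half-way up (22.5 mm above its underside); z up. Grip it across its width from above.
- deep_tray_mid (a point): Open-topped rigid light-grey plastic tray, 150 mm long (x) by 60 mm wide (y), walls 4 mm, 60 mm high, about 0.25 to 0.5 kg, holding three steel tube clamps below its rim. It starts as the lower tray of the stack, on one of three identical boards. The point is its centre, half-way up (30 mm above its underside); z up. Grip it across its width from above once uncovered.
- free_board_top (a point): Middle of the upper face of the empty plywood board, the only one of the three boards with no tray on it at the start. Each board is 190 mm long (its x axis), 90 mm wide (y axis), 15 mm thick, fixed flat on the bench; x lies level along its length, z up.
- spare_tray_mid (a point): Open-topped rigid light-grey plastic tray, 150 mm long (x) by 60 mm wide (y), walls 4 mm, 60 mm high, the same make as the deep tray, but standing alone on the third board and holding two lengths of aluminium tube. Not to be moved. The point is its centre, half-way up (30 mm above its underside); z points up.
Things that resemble listed ones, but are neither listed nor needed, are in the scene too. Leave any blue or purple look-alike of the part that bears deep_tray_mid alone. What is shaped like the part that bears free_board_top but pink or yellow is not meant.

How it is judged:
By the outcome, as a careful person would: the job done as asked, in the order asked, and still so for the second after the job is handed in, with the robot touching nothing.
It also fails if it takes over 64 s, if anything falls off the work surface, if the arm or the gripper's body presses on something with over 40 N, if the wrist force passes 120 N, or if a joint passes its speed limit or range.

## Working session

There is one attempt and no reset: what is moved stays moved. The work goes in short steps, Python scripts to look and compute and a shell command to move; the robot and the scene stay as the last step left them, time stands still between calls to the robot, and variables do not carry over. Pictures are saved under pics/ and viewed, at most 10 in all, crops included, and the job is handed in when it is done.

```bash
mkdir -p pics
python3 - <<'E'
from bench import r
import cv2
for c in ("scene","side"):
    p,d=r.grab_frame(c); cv2.imwrite(f"pics/{c}0.png",p[:,:,::-1])
    for t in ("shallow_tray_mid","deep_tray_mid","free_board_top","spare_tray_mid"):
        print(c,t,[( [round(v,3) for v in q["xyz"]],round(q["score"],2)) for q in r.landmark_of(t,c)])
o=r.get_obs();print(o["clock"],o["tcp_pos"],o["orientation"])
E
```

```text
scene shallow_tray_mid [([0.588, -0.02, 0.101], 0.56)]
scene deep_tray_mid [([0.585, -0.022, 0.046], 0.93), ([0.799, -0.137, 0.035], 0.84), ([0.362, -0.059, 0.026], 0.8)]
scene free_board_top [([0.592, -0.225, 0.013], 0.94), ([0.532, -0.61, 0.015], 0.65), ([0.251, -0.274, 0.014], 0.59)]
scene spare_tray_mid [([0.569, 0.236, 0.046], 0.59)]
side shallow_tray_mid [([0.586, -0.023, 0.097], 0.67)]
side deep_tray_mid [([0.798, -0.137, 0.029], 0.94), ([0.358, -0.057, 0.032], 0.82), ([0.586, -0.02, 0.042], 0.67)]
side free_board_top [([0.593, -0.227, 0.018], 0.75), ([0.248, -0.267, 0.015], 0.57), ([0.589, -0.021, 0.044], 0.56)]
side spare_tray_mid [([0.57, 0.237, 0.038], 0.61)]
0.5 [ 6.74992662e-01 -5.19736434e-06  2.09073655e-01] [-2.22144523e+00 -2.22140774e+00  9.27985442e-05]
```

```bash
python3 -c "
import cv2,numpy as np
a=cv2.imread('pics/scene0.png');b=cv2.imread('pics/side0.png')
cv2.imwrite('pics/both0.png',cv2.resize(np.vstack([a,b]),(480,600)))"
```

```text
(no output)
```

View pics/scene0.png

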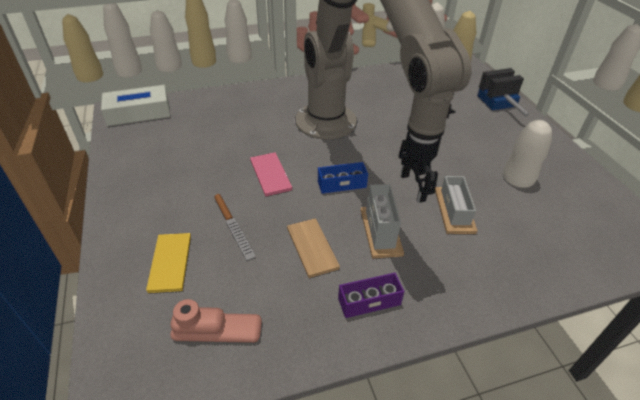

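View pics/side0.png

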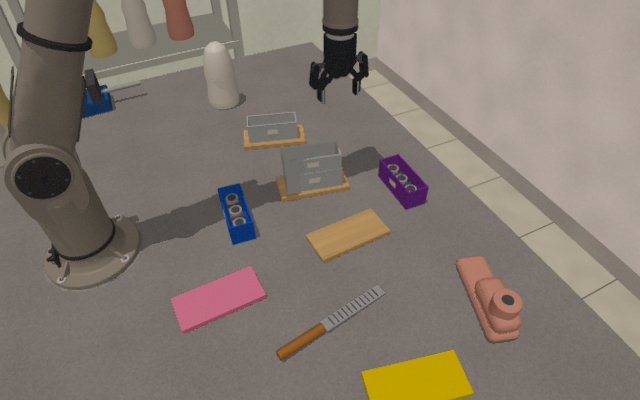

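Scene view: three things look like the stack or tray. They are the grey two-tray stack (383,215), the blue tray (342,178) and the purple tray (371,294). The grey stack is the one meant, because the blue and purple ones are excluded look-alikes. The grey single tray at (458,200) is the spare. For the free board, the bare plywood at (313,247) fits; the pink (271,173) and yellow (170,262) boards do not. Next I'll fit yaws from depth and check an enlarged crop.

```bash
cat > h.py <<'E'
from bench import r
import cv2,numpy as np
from scipy.spatial.transform import Rotation as R
def cloud(c):
    K=r.get_calibration(c); p,d=r.grab_frame(c); T=np.array(K["extrinsics"])
    v,u=np.nonzero(d>0)
    n=cv2.undistortPoints(np.stack([u,v],1).astype(float)[:,None],np.array(K["mtx"]),np.array(K["dist"]))[:,0]
    z=d[v,u]; P=np.c_[n*z[:,None],z]@T[:3,:3].T+T[:3,3]
    return p,P,p[v,u].astype(int)
def rect(P,C,xy,z0,z1,rad=.13,wood=None):
    m=(np.hypot(P[:,0]-xy[0],P[:,1]-xy[1])<rad)&(P[:,2]>z0)&(P[:,2]<z1)
    if wood is not None: m&=((C[:,0]-C[:,2]>35)==wood)
    q=P[m]; 
    if len(q)<20: return None
    (cx,cy),(w,h),a=cv2.minAreaRect((q[:,:2]*1000).astype(np.float32))
    if w<h: w,h,a=h,w,a+90
    a=(a+90)%180-90
    return dict(n=len(q),c=(round(cx,1),round(cy,1)),size=(round(w,1),round(h,1)),yaw=round(a,2),zmed=round(float(np.median(q[:,2])),4),zmax=round(float(np.percentile(q[:,2],98)),4))
E
python3 - <<'E'
from h import *
for c in ("scene","side"):
    p,P,C=cloud(c)
    print(c,"board",rect(P,C,(.592,-.226),.008,.022,wood=True))
    print(c,"stackrim",rect(P,C,(.587,-.021),.108,.13,wood=False))
    print(c,"stackboard",rect(P,C,(.587,-.021),.005,.022,wood=True))
    print(c,"deep",rect(P,C,(.587,-.021),.03,.13,wood=False))
    print(c,"spare",rect(P,C,(.57,.236),.066,.09,wood=False))
    if c=="scene": cv2.imwrite("pics/crop.png",cv2.resize(p[150:320,250:500,::-1],(800,544)))
    else: cv2.imwrite("pics/crop2.png",cv2.resize(p[100:270,200:450,::-1],(800,544)))
E
```

```text
scene board {'n': 1732, 'c': (590.9, -228.3), 'size': (196.2, 91.7), 'yaw': 3.92, 'zmed': 0.015, 'zmax': 0.0192}
scene stackrim {'n': 357, 'c': (584.8, -20.4), 'size': (156.6, 61.3), 'yaw': -13.11, 'zmed': 0.1179, 'zmax': 0.1234}
scene stackboard {'n': 462, 'c': (590.5, -20.4), 'size': (191.4, 89.3), 'yaw': -11.03, 'zmed': 0.0146, 'zmax': 0.0187}
scene deep {'n': 1651, 'c': (585.8, -22.1), 'size': (159.2, 64.2), 'yaw': -12.72, 'zmed': 0.0869, 'zmax': 0.1215}
scene spare {'n': 295, 'c': (566.3, 234.6), 'size': (156.8, 63.1), 'yaw': -16.15, 'zmed': 0.0729, 'zmax': 0.0787}
side board {'n': 2260, 'c': (590.7, -226.9), 'size': (191.8, 91.5), 'yaw': 3.04, 'zmed': 0.0156, 'zmax': 0.0187}
side stackrim {'n': 524, 'c': (586.6, -21.2), 'size': (148.1, 65.4), 'yaw': -13.41, 'zmed': 0.1159, 'zmax': 0.1209}
side stackboard {'n': 558, 'c': (588.4, -19.6), 'size': (189.9, 93.2), 'yaw': -12.27, 'zmed': 0.0148, 'zmax': 0.0181}
side deep {'n': 2328, 'c': (587.3, -21.6), 'size': (153.0, 66.9), 'yaw': -13.92, 'zmed': 0.0894, 'zmax': 0.12}
side spare {'n': 323, 'c': (569.1, 234.6), 'size': (149.8, 69.5), 'yaw': -18.01, 'zmed': 0.0717, 'zmax': 0.0766}
```

View pics/crop.png

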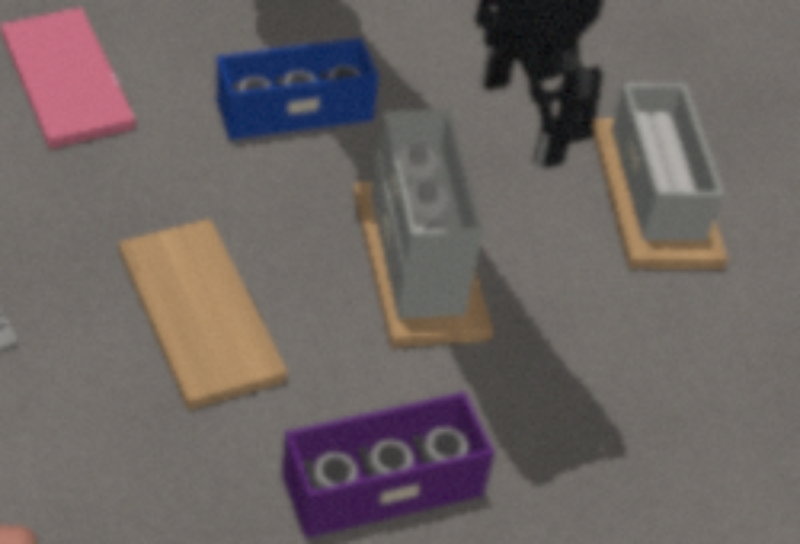

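Confirmed: the grey stack, its board, the bare board and the spare tray are as I named them. Moving over the stack with the tool turned across the trays.

```bash
python3 -m jog '[{"fingers":0.0854,"y":-0.0445,"x":-0.0105},{"y":-0.0445,"x":-0.0105},{"rz":-10.7},{"rz":-10.7},{"rz":-10.7},{"rz":-10.7},{"rz":-10.7},{"rz":-10.7}]'; python3 -m jog '[{"rz":-10.7},{"rz":-2.1},{}]'
python3 - <<'E'
from h import *
p,P,C=cloud("wrist"); cv2.imwrite("pics/w1.png",p[:,:,::-1])
print(rect(P,C,(.587,-.021),.108,.13,.1,wood=False), rect(P,C,(.591,-.227),.008,.022,.12,wood=True), rect(P,C,(.587,-.021),.008,.022,.13,wood=True))
o=r.get_obs();print(o["clock"],o["tcp_pos"],R.from_rotvec(o["orientation"]).as_matrix()[:,1])
E
```

```text
{'n': 3573, 'c': (584.2, -18.2), 'size': (150.0, 61.2), 'yaw': -13.16, 'zmed': 0.1188, 'zmax': 0.1209} {'n': 4885, 'c': (603.6, -223.8), 'size': (159.0, 90.5), 'yaw': 3.48, 'zmed': 0.0146, 'zmax': 0.016} {'n': 3259, 'c': (586.9, -15.7), 'size': (189.6, 89.8), 'yaw': -11.29, 'zmed': 0.0146, 'zmax': 0.0163}
0.65 [ 6.75012808e-01 -3.15934640e-06  2.09095523e-01] [ 9.99999999e-01 -3.14855933e-05  2.14735348e-05]validation failed for argument at $[0]...
validation failed for argument at $[0]...
```

View pics/w1.png

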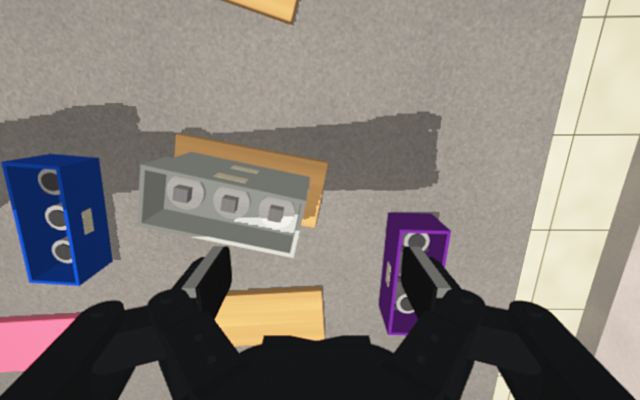

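The wrist picture shows the stack at (225,205) with the empty board at (275,315); the arm has not moved. The rows probably need every field, so I'll give full rows.

```bash
python3 -m jog '[{"fingers":0.0854,"x":-0.010,"y":-0.0445,"z":0,"rx":0,"ry":0,"rz":0},{"fingers":0.0854,"x":-0.010,"y":-0.0445,"z":0,"rx":0,"ry":0,"rz":0},{"fingers":0.0854,"x":0,"y":0,"z":0,"rx":0,"ry":0,"rz":-10.7},{"fingers":0.0854,"x":0,"y":0,"z":0,"rx":0,"ry":0,"rz":-10.7},{"fingers":0.0854,"x":0,"y":0,"z":0,"rx":0,"ry":0,"rz":-10.7},{"fingers":0.0854,"x":0,"y":0,"z":0,"rx":0,"ry":0,"rz":-10.7},{"fingers":0.0854,"x":0,"y":0,"z":0,"rx":0,"ry":0,"rz":-10.7},{"fingers":0.0854,"x":0,"y":0,"z":0,"rx":0,"ry":0,"rz":-10.7}]'; python3 -m jog '[{"fingers":0.0854,"x":0,"y":0,"z":0,"rx":0,"ry":0,"rz":-10.7},{"fingers":0.0854,"x":0,"y":0,"z":0,"rx":0,"ry":0,"rz":-2.1},{"fingers":0.0854,"x":0,"y":0,"z":0,"rx":0,"ry":0,"rz":0}]'
cat >> h.py <<'E'
def st(): 
    o=r.get_obs(); M=R.from_rotvec(o["orientation"]).as_matrix()
    print("t",round(o["clock"],2),"tcp",np.round(o["tcp_pos"],4),"y-yaw",round(np.degrees(np.arctan2(M[1,1],M[0,1])),2),"zdir",np.round(M[:,2],3),"F",np.round(o["contact_force"],1),"w",round(o["grip_width"],4),"gf",round(o["gripper_force"],1)); return o,M
def togo(x,y,yaw=None):
    "shift in tool axes to world x,y (m); yaw = wanted y-yaw"
    o,M=st(); p=np.array(o["tcp_pos"]); print("shift tool:",np.round(M.T@np.array([x-p[0],y-p[1],0]),4))
    if yaw is not None: print("rz:",round(-(yaw-np.degrees(np.arctan2(M[1,1],M[0,1]))),2))
E
python3 - <<'E'
from h import *
p,P,C=cloud("wrist"); cv2.imwrite("pics/w2.png",p[:,:,::-1])
a=rect(P,C,(.587,-.021),.108,.13,.1,wood=False); print(a, rect(P,C,(.591,-.227),.008,.022,.12,wood=True), rect(P,C,(.587,-.021),.008,.022,.13,wood=True))
togo(a["c"][0]/1000,a["c"][1]/1000,90+a["yaw"])
E
```

```text
clock: 1.65
tcp_pos: [0.5861, -0.0201, 0.2092]
orientation: [0.692, 3.064, 0.0]
contact_force: [0.1, -0.3, -1.0]
grip_width: 0.0857
gripper_force: 0.0
clock: 2.02
tcp_pos: [0.586, -0.0201, 0.2091]
orientation: [0.36, 3.121, 0.0]
contact_force: [0.3, 0.0, -0.1]
grip_width: 0.0853
gripper_force: 0.0
{'n': 2551, 'c': (585.4, -18.7), 'size': (150.2, 60.2), 'yaw': -12.97, 'zmed': 0.1192, 'zmax': 0.1208} {'n': 9424, 'c': (588.6, -225.9), 'size': (190.7, 91.3), 'yaw': 3.03, 'zmed': 0.0146, 'zmax': 0.0161} {'n': 1841, 'c': (586.1, -16.8), 'size': (190.0, 90.4), 'yaw': -11.43, 'zmed': 0.0145, 'zmax': 0.0162}
t 2.08 tcp [ 0.586  -0.0201  0.2091] y-yaw 76.83 zdir [ 0.  0. -1.] F [-0.5  0.4  0.5] w 0.0856 gf 0.0
shift tool: [ 0.0009  0.0012 -0.    ]
rz: -0.2
```

```bash
python3 -m jog '[{"fingers":0.0854,"x":0.0005,"y":0,"z":0.042,"rx":0,"ry":0,"rz":0},{"fingers":0.0854,"x":0,"y":0,"z":0.042,"rx":0,"ry":0,"rz":0},{"fingers":0.0854,"x":0,"y":0,"z":0.026,"rx":0,"ry":0,"rz":0},{"fingers":0.0854,"x":0,"y":0,"z":0.016,"rx":0,"ry":0,"rz":0},{"fingers":0.070,"x":0,"y":0,"z":0,"rx":0,"ry":0,"rz":0},{"fingers":0.062,"x":0,"y":0,"z":0,"rx":0,"ry":0,"rz":0},{"fingers":0.05,"x":0,"y":0,"z":0,"rx":0,"ry":0,"rz":0},{"fingers":0.05,"x":0,"y":0,"z":0,"rx":0,"ry":0,"rz":0}]' 40;python3 -m jog '[{"fingers":0.05,"x":0,"y":0,"z":0,"rx":0,"ry":0,"rz":0},{"fingers":0.05,"x":0,"y":0,"z":0,"rx":0,"ry":0,"rz":0}]'
python3 - <<'E'
from h import *
st()
p,d=r.grab_frame("side"); cv2.imwrite("pics/s3.png",cv2.resize(p[60:260,180:460,::-1],(800,571)))
E
```

```text
clock: 3.08
tcp_pos: [0.5867, -0.0196, 0.0847]
orientation: [0.356, 3.119, 0.001]
contact_force: [-1.1, 0.6, 5.8]
grip_width: 0.0591
gripper_force: 44.1
clock: 3.32
tcp_pos: [0.5867, -0.0196, 0.0847]
orientation: [0.356, 3.119, 0.001]
contact_force: [-1.0, 0.5, 6.9]
grip_width: 0.0585
gripper_force: 44.1
t 3.33 tcp [ 0.5867 -0.0196  0.0847] y-yaw 76.99 zdir [ 0.003  0.    -1.   ] F [-1.   0.5  6.9] w 0.0585 gf 44.1
```

View pics/s3.png

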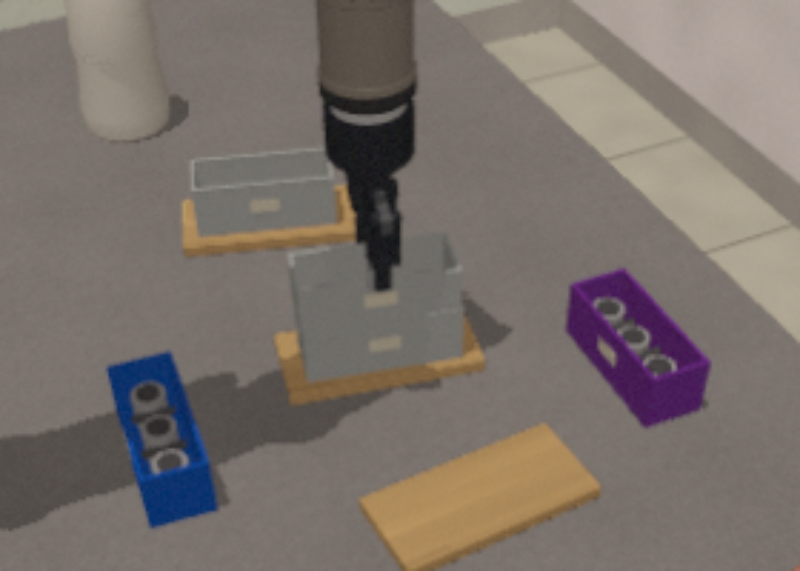

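The fingers (382,275) hold only the upper tray, just above the seam. Lifting.

```bash
python3 -m jog '[{"fingers":0.05,"x":0,"y":0,"z":-0.005,"rx":0,"ry":0,"rz":0},{"fingers":0.05,"x":0,"y":0,"z":-0.01,"rx":0,"ry":0,"rz":0},{"fingers":0.05,"x":0,"y":0,"z":-0.02,"rx":0,"ry":0,"rz":0},{"fingers":0.05,"x":0,"y":0,"z":-0.03,"rx":0,"ry":0,"rz":0},{"fingers":0.05,"x":0,"y":0,"z":-0.03,"rx":0,"ry":0,"rz":0},{"fingers":0.05,"x":0,"y":0,"z":0,"rx":0,"ry":0,"rz":0}]'
python3 - <<'E'
from h import *
togo(.5905,-.2265,93.3)
for c in ("scene","side"):
    p,P,C=cloud(c)
    print("shallow",rect(P,C,(.587,-.02),.19,.22,.1,wood=False))
    print("shallow side",rect(P,C,(.587,-.02),.16,.225,.1,wood=False))
    print("deep",rect(P,C,(.587,-.021),.025,.085,wood=False), rect(P,C,(.587,-.021),.066,.085,wood=False))
    print("board",rect(P,C,(.592,-.226),.011,.019,wood=True))
E
```

```text
clock: 4.12
tcp_pos: [0.5872, -0.0199, 0.1807]
orientation: [0.356, 3.116, 0.001]
contact_force: [0.9, 0.3, -4.0]
grip_width: 0.0586
gripper_force: 44.0
t 4.12 tcp [ 0.5872 -0.0199  0.1807] y-yaw 76.98 zdir [ 0.005  0.    -1.   ] F [ 0.9  0.3 -4. ] w 0.0586 gf 44.0
shift tool: [-0.0497 -0.2005  0.    ]
rz: -16.32
shallow {'n': 578, 'c': (586.5, -20.6), 'size': (153.5, 81.5), 'yaw': -10.89, 'zmed': 0.2053, 'zmax': 0.2188}
shallow side {'n': 1189, 'c': (587.1, -21.9), 'size': (155.9, 85.3), 'yaw': -10.02, 'zmed': 0.1902, 'zmax': 0.2198}
deep {'n': 1067, 'c': (585.9, -23.3), 'size': (156.7, 61.8), 'yaw': -11.67, 'zmed': 0.0534, 'zmax': 0.0771} {'n': 240, 'c': (585.7, -23.2), 'size': (156.2, 61.4), 'yaw': -11.4, 'zmed': 0.0734, 'zmax': 0.0783}
board {'n': 1628, 'c': (590.0, -228.7), 'size': (195.3, 90.8), 'yaw': 3.14, 'zmed': 0.015, 'zmax': 0.0185}
shallow {'n': 1010, 'c': (585.1, -25.7), 'size': (149.2, 78.4), 'yaw': -14.22, 'zmed': 0.204, 'zmax': 0.2158}
shallow side {'n': 1676, 'c': (585.1, -25.7), 'size': (149.2, 78.4), 'yaw': -14.22, 'zmed': 0.1955, 'zmax': 0.2181}
deep {'n': 1576, 'c': (587.9, -21.1), 'size': (151.1, 67.0), 'yaw': -11.9, 'zmed': 0.0557, 'zmax': 0.0764} {'n': 428, 'c': (587.5, -21.3), 'size': (149.8, 67.0), 'yaw': -12.66, 'zmed': 0.0724, 'zmax': 0.0779}
board {'n': 2163, 'c': (590.9, -226.9), 'size': (191.2, 91.7), 'yaw': 3.55, 'zmed': 0.0156, 'zmax': 0.0183}
```

```bash
python3 -m jog '[{"fingers":0.05,"x":-0.004,"y":-0.015,"z":0,"rx":0,"ry":0,"rz":0},{"fingers":0.05,"x":-0.008,"y":-0.03,"z":0,"rx":0,"ry":0,"rz":0},{"fingers":0.05,"x":-0.010,"y":-0.04,"z":0,"rx":0,"ry":0,"rz":0},{"fingers":0.05,"x":-0.010,"y":-0.04,"z":0,"rx":0,"ry":0,"rz":0},{"fingers":0.05,"x":-0.009,"y":-0.04,"z":0,"rx":0,"ry":0,"rz":0},{"fingers":0.05,"x":-0.006,"y":-0.025,"z":0,"rx":0,"ry":0,"rz":0},{"fingers":0.05,"x":-0.003,"y":-0.010,"z":0,"rx":0,"ry":0,"rz":-3},{"fingers":0.05,"x":0,"y":0,"z":0,"rx":0,"ry":0,"rz":-6}]'
python3 -m jog '[{"fingers":0.05,"x":0,"y":0,"z":0.03,"rx":0,"ry":0,"rz":-5},{"fingers":0.05,"x":0,"y":0,"z":0.02,"rx":0,"ry":0,"rz":-2.3},{"fingers":0.05,"x":0,"y":0,"z":0,"rx":0,"ry":0,"rz":0},{"fingers":0.05,"x":0,"y":0,"z":0,"rx":0,"ry":0,"rz":0}]'
python3 - <<'E'
from h import *
togo(.5914,-.2268,93.3)
p,P,C=cloud("wrist"); cv2.imwrite("pics/w4.png",p[:,:,::-1])
print("board",rect(P,C,(.592,-.226),.010,.019,wood=True))
print("tray",rect(P,C,(.592,-.226),.145,.18,.1,wood=False))
for zz in np.arange(.1,.2,.01): print(round(zz,2),((P[:,2]>zz)&(P[:,2]<zz+.01)&(np.hypot(P[:,0]-.59,P[:,1]+.227)<.1)).sum(),end="; ")
E
```

```text
clock: 5.22
tcp_pos: [0.5876, -0.229, 0.1763]
orientation: [-0.11, -3.137, 0.001]
contact_force: [-0.5, 0.0, -2.5]
grip_width: 0.0585
gripper_force: 44.0
clock: 5.72
tcp_pos: [0.5896, -0.2263, 0.1285]
orientation: [-0.089, 3.14, -0.0]
contact_force: [-0.2, -0.5, -3.3]
grip_width: 0.0587
gripper_force: 44.4
t 5.72 tcp [ 0.5896 -0.2263  0.1285] y-yaw 93.23 zdir [ 0. -0. -1.] F [-0.2 -0.5 -3.3] w 0.0587 gf 44.4
shift tool: [-0.0018 -0.0006  0.    ]
rz: -0.07
board {'n': 1978, 'c': (502.6, -231.0), 'size': (90.5, 16.4), 'yaw': -86.82, 'zmed': 0.0145, 'zmax': 0.016}
tray {'n': 9595, 'c': (579.5, -225.3), 'size': (133.6, 86.7), 'yaw': 3.15, 'zmed': 0.163, 'zmax': 0.1781}
0.1 0; 0.11 1; 0.12 16450; 0.13 2801; 0.14 2407; 0.15 1666; 0.16 6227; 0.17 982; 0.18 1142; 0.19 1225;
```

View pics/w4.png

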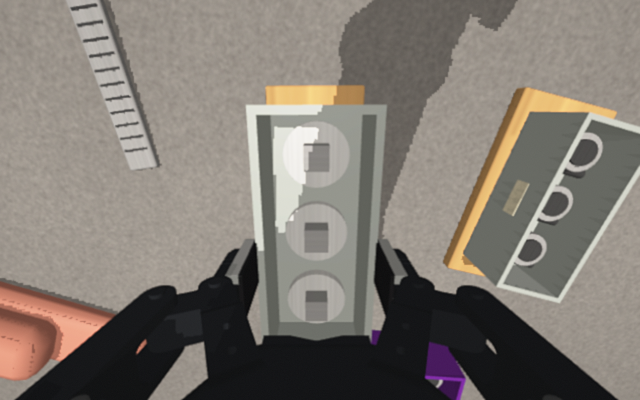

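Tray held level and lined up; board end shows at (315,95). Working out the tray against the board from the same picture geometry.

Run:
```python
from h import *
p,P,C=cloud("wrist")
a=np.radians(3.18); e=np.array([np.cos(a),np.sin(a)]); n=np.array([-e[1],e[0]])
q=P[:,:2]*1000-np.array([589.3,-226.2]); l=q@e; w=q@n
def ext(m): print(m.sum(),"near end l",np.percentile(l[m],[.5,2]).round(1),"w",np.percentile(w[m],[.5,99.5]).round(1),"mid",np.percentile(w[m],[.5,99.5]).mean().round(2))
near=(l>-110)&(l<-55)&(abs(w)<60)
ext(near&(P[:,2]>.010)&(P[:,2]<.019)&(C[:,0]-C[:,2]>35))
ext(near&(P[:,2]>.155)&(P[:,2]<.172))
```

```text
2028 near end l [-95.5 -95.4] w [-44.3  44.8] mid 0.27
2437 near end l [-76.1 -75.7] w [-28.6  31.5] mid 1.45
```

```bash
python3 -m jog '[{"fingers":0.05,"x":-0.001,"y":-0.001,"z":0.02,"rx":0,"ry":0,"rz":0},{"fingers":0.05,"x":0,"y":0,"z":0.03,"rx":0,"ry":0,"rz":0},{"fingers":0.05,"x":0,"y":0,"z":0.025,"rx":0,"ry":0,"rz":0},{"fingers":0.05,"x":0,"y":0,"z":0.015,"rx":0,"ry":0,"rz":0},{"fingers":0.05,"x":0,"y":0,"z":0.008,"rx":0,"ry":0,"rz":0},{"fingers":0.05,"x":0,"y":0,"z":0.003,"rx":0,"ry":0,"rz":0},{"fingers":0.05,"x":0,"y":0,"z":0,"rx":0,"ry":0,"rz":0}]'
python3 -m jog '[{"fingers":0.05,"x":0,"y":0,"z":0.001,"rx":0,"ry":0,"rz":0},{"fingers":0.05,"x":0,"y":0,"z":0,"rx":0,"ry":0,"rz":0}]'
python3 -m jog '[{"fingers":0.05,"x":0,"y":0,"z":0.001,"rx":0,"ry":0,"rz":0},{"fingers":0.05,"x":0,"y":0,"z":0,"rx":0,"ry":0,"rz":0}]'
```

```text
clock: 6.7
tcp_pos: [0.5908, -0.2271, 0.0276]
orientation: [-0.09, 3.139, -0.0]
contact_force: [-0.6, -0.0, -2.5]
grip_width: 0.0589
gripper_force: 44.4
clock: 6.95
tcp_pos: [0.5906, -0.2271, 0.0266]
orientation: [-0.09, 3.14, -0.0]
contact_force: [0.3, -0.5, -3.6]
grip_width: 0.0584
gripper_force: 44.4
clock: 7.2
tcp_pos: [0.5903, -0.2269, 0.0251]
orientation: [0.09, -3.14, -0.0]
contact_force: [-1.2, 0.7, -4.0]
grip_width: 0.0585
gripper_force: 44.4
```

```bash
python3 -m jog '[{"fingers":0.05,"x":0,"y":0,"z":0.001,"rx":0,"ry":0,"rz":0},{"fingers":0.05,"x":0,"y":0,"z":0,"rx":0,"ry":0,"rz":0}]'
python3 -m jog '[{"fingers":0.05,"x":0,"y":0,"z":0.0005,"rx":0,"ry":0,"rz":0},{"fingers":0.05,"x":0,"y":0,"z":0,"rx":0,"ry":0,"rz":0}]'
```

```text
clock: 7.45
tcp_pos: [0.5904, -0.227, 0.0248]
orientation: [-0.09, 3.14, -0.0]
contact_force: [-3.4, 0.6, 3.7]
grip_width: 0.0587
gripper_force: 45.2
clock: 7.7
tcp_pos: [0.5904, -0.227, 0.0248]
orientation: [-0.09, 3.14, -0.001]
contact_force: [-3.8, 1.3, 8.7]
grip_width: 0.0586
gripper_force: 45.7
```

Seated. Open slowly and rise.

```bash
python3 -m jog '[{"fingers":0.065,"x":0,"y":0,"z":0,"rx":0,"ry":0,"rz":0},{"fingers":0.075,"x":0,"y":0,"z":0,"rx":0,"ry":0,"rz":0},{"fingers":0.0854,"x":0,"y":0,"z":0,"rx":0,"ry":0,"rz":0},{"fingers":0.0854,"x":0,"y":0,"z":0,"rx":0,"ry":0,"rz":0},{"fingers":0.0854,"x":0,"y":0,"z":-0.02,"rx":0,"ry":0,"rz":0},{"fingers":0.0854,"x":0,"y":0,"z":-0.05,"rx":0,"ry":0,"rz":0},{"fingers":0.0854,"x":0,"y":0,"z":-0.05,"rx":0,"ry":0,"rz":0},{"fingers":0.0854,"x":0,"y":0,"z":-0.055,"rx":0,"ry":0,"rz":0}]'
python3 -m jog '[{"fingers":0.0854,"x":0,"y":0,"z":0,"rx":0,"ry":0,"rz":0}]'
python3 - <<'E'
from h import *
st()
p,P,C=cloud("wrist"); cv2.imwrite("pics/w5.png",p[:,:,::-1])
print("shallow",rect(P,C,(.59,-.227),.054,.066,.1,wood=False),"board",rect(P,C,(.59,-.226),.010,.019,wood=True))
print("deep",rect(P,C,(.587,-.021),.068,.082,.1,wood=False))
for c in ("scene","side"):
    p,P,C=cloud(c)
    print(c,"shallow",rect(P,C,(.59,-.227),.054,.07,.1,wood=False),"board",rect(P,C,(.59,-.226),.010,.019,wood=True))
    print("deep",rect(P,C,(.587,-.021),.066,.085,wood=False))
    if c=="side": cv2.imwrite("pics/s5.png",p[:,:,::-1])
E
```

```text
clock: 8.7
tcp_pos: [0.5901, -0.2269, 0.2016]
orientation: [-0.091, 3.14, -0.0]
contact_force: [0.7, -1.0, -0.2]
grip_width: 0.0852
gripper_force: 0.0
clock: 8.82
tcp_pos: [0.5938, -0.2278, 0.2057]
orientation: [-0.09, 3.13, -0.006]
contact_force: [0.8, 0.2, -1.1]
grip_width: 0.0856
gripper_force: 0.0
t 8.82 tcp [ 0.5938 -0.2278  0.2057] y-yaw 93.29 zdir [ 0.011 -0.003 -1.   ] F [ 0.8  0.2 -1.1] w 0.0856 gf 0.0
shallow {'n': 1403, 'c': (589.1, -225.6), 'size': (148.9, 59.5), 'yaw': 3.18, 'zmed': 0.0594, 'zmax': 0.0611} board {'n': 3631, 'c': (588.5, -226.4), 'size': (189.8, 90.6), 'yaw': 3.07, 'zmed': 0.0145, 'zmax': 0.0161}
deep {'n': 2776, 'c': (586.6, -20.7), 'size': (150.4, 62.6), 'yaw': -12.15, 'zmed': 0.0737, 'zmax': 0.0756}
scene shallow {'n': 272, 'c': (589.1, -227.9), 'size': (154.6, 61.0), 'yaw': 3.35, 'zmed': 0.0593, 'zmax': 0.0632} board {'n': 505, 'c': (591.4, -229.2), 'size': (192.9, 89.3), 'yaw': 3.72, 'zmed': 0.0148, 'zmax': 0.0184}
deep {'n': 292, 'c': (585.6, -22.8), 'size': (160.3, 61.6), 'yaw': -12.22, 'zmed': 0.0735, 'zmax': 0.0782}
side shallow {'n': 464, 'c': (590.4, -225.1), 'size': (151.8, 64.5), 'yaw': 3.05, 'zmed': 0.0596, 'zmax': 0.0627} board {'n': 720, 'c': (591.3, -228.8), 'size': (191.8, 90.0), 'yaw': 2.71, 'zmed': 0.0153, 'zmax': 0.0183}
deep {'n': 428, 'c': (587.4, -22.1), 'size': (150.1, 65.8), 'yaw': -12.45, 'zmed': 0.0725, 'zmax': 0.0777}
```

View pics/w5.png

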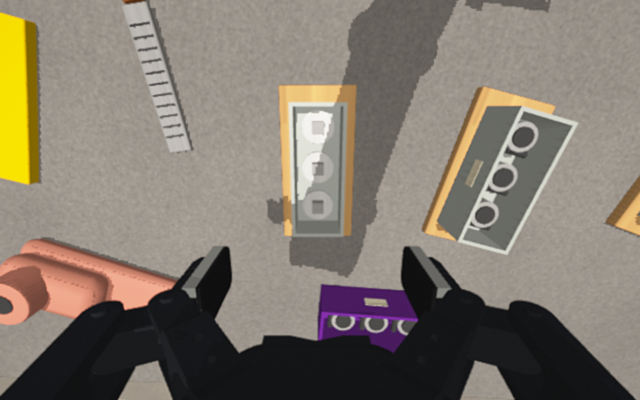

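Shallow tray sits centred on the board (318,165), yaw matching within 0.3°. Now the deep tray at (505,175).

```bash
python3 -m jog '[{"fingers":0.0854,"x":0,"y":0,"z":0,"rx":0,"ry":0,"rz":0}]' >/dev/null; python3 -c "
from h import *
togo(.5866,-.0208,77.7)"
```

```text
t 9.1 tcp [ 0.5894 -0.2267  0.1974] y-yaw 93.3 zdir [-0.002  0.001 -1.   ] F [-0.3  0.6 -1. ] w 0.0851 gf 0.0
shift tool: [-9.100e-03  2.057e-01  2.000e-04]
rz: 15.6
```

```bash
python3 -m jog '[{"fingers":0.0854,"x":-0.0015,"y":0.03,"z":0,"rx":0,"ry":0,"rz":0},{"fingers":0.0854,"x":-0.002,"y":0.05,"z":0,"rx":0,"ry":0,"rz":0},{"fingers":0.0854,"x":-0.002,"y":0.05,"z":0,"rx":0,"ry":0,"rz":0},{"fingers":0.0854,"x":-0.002,"y":0.05,"z":0,"rx":0,"ry":0,"rz":0},{"fingers":0.0854,"x":-0.001,"y":0.0257,"z":0,"rx":0,"ry":0,"rz":0},{"fingers":0.0854,"x":0,"y":0,"z":0,"rx":0,"ry":0,"rz":8},{"fingers":0.0854,"x":0,"y":0,"z":0,"rx":0,"ry":0,"rz":7.6},{"fingers":0.0854,"x":0,"y":0,"z":0,"rx":0,"ry":0,"rz":0}]';python3 -m jog '[{"fingers":0.0854,"x":0,"y":0,"z":0,"rx":0,"ry":0,"rz":0}]' >/dev/null
python3 - <<'E'
from h import *
p,P,C=cloud("wrist"); cv2.imwrite("pics/w6.png",p[:,:,::-1])
a=rect(P,C,(.587,-.021),.066,.082,.1,wood=False); print("deep",a)
togo(a["c"][0]/1000,a["c"][1]/1000,90+a["yaw"])
E
```

```text
clock: 10.1
tcp_pos: [0.5863, -0.021, 0.1975]
orientation: [-0.334, -3.122, 0.001]
contact_force: [-0.6, -0.7, -0.4]
grip_width: 0.0855
gripper_force: 0.0
deep {'n': 1818, 'c': (586.7, -20.9), 'size': (150.5, 59.7), 'yaw': -12.34, 'zmed': 0.0744, 'zmax': 0.0759}
t 10.28 tcp [ 0.5867 -0.0212  0.1982] y-yaw 77.81 zdir [-0.001  0.    -1.   ] F [0.1 0.3 1.1] w 0.0851 gf 0.0
shift tool: [0.0001 0.0003 0.    ]
rz: 0.15
```

```bash
python3 -m jog '[{"fingers":0.0854,"x":0,"y":0,"z":0.045,"rx":0,"ry":0,"rz":0},{"fingers":0.0854,"x":0,"y":0,"z":0.045,"rx":0,"ry":0,"rz":0},{"fingers":0.0854,"x":0,"y":0,"z":0.035,"rx":0,"ry":0,"rz":0},{"fingers":0.0854,"x":0,"y":0,"z":0.02,"rx":0,"ry":0,"rz":0},{"fingers":0.0854,"x":0,"y":0,"z":0.015,"rx":0,"ry":0,"rz":0},{"fingers":0.070,"x":0,"y":0,"z":0,"rx":0,"ry":0,"rz":0},{"fingers":0.062,"x":0,"y":0,"z":0,"rx":0,"ry":0,"rz":0},{"fingers":0.05,"x":0,"y":0,"z":0,"rx":0,"ry":0,"rz":0}]' 45;python3 -m jog '[{"fingers":0.05,"x":0,"y":0,"z":0,"rx":0,"ry":0,"rz":0},{"fingers":0.05,"x":0,"y":0,"z":0,"rx":0,"ry":0,"rz":0},{"fingers":0.05,"x":0,"y":0,"z":0,"rx":0,"ry":0,"rz":0}]'
```

```text
clock: 11.28
tcp_pos: [0.5879, -0.0213, 0.04]
orientation: [0.337, 3.121, -0.0]
contact_force: [-1.0, -0.5, 4.7]
grip_width: 0.0588
gripper_force: 49.1
clock: 11.65
tcp_pos: [0.5879, -0.0213, 0.04]
orientation: [0.336, 3.121, -0.0]
contact_force: [-1.0, -0.7, 6.6]
grip_width: 0.0585
gripper_force: 49.4
```

```bash
python3 -m jog '[{"fingers":0.05,"x":0,"y":0,"z":-0.005,"rx":0,"ry":0,"rz":0},{"fingers":0.05,"x":0,"y":0,"z":-0.01,"rx":0,"ry":0,"rz":0},{"fingers":0.05,"x":0,"y":0,"z":-0.025,"rx":0,"ry":0,"rz":0},{"fingers":0.05,"x":0,"y":0,"z":-0.03,"rx":0,"ry":0,"rz":0},{"fingers":0.05,"x":0,"y":0,"z":-0.03,"rx":0,"ry":0,"rz":0},{"fingers":0.05,"x":0,"y":0,"z":-0.02,"rx":0,"ry":0,"rz":0},{"fingers":0.05,"x":0,"y":0,"z":0,"rx":0,"ry":0,"rz":0},{"fingers":0.05,"x":0,"y":0,"z":0,"rx":0,"ry":0,"rz":0}]'
python3 -c "
from h import *
togo(.5904,-.2270,93.2)"
```

```text
clock: 12.65
tcp_pos: [0.5861, -0.0212, 0.1577]
orientation: [-0.336, -3.122, 0.0]
contact_force: [-0.5, -0.6, -4.8]
grip_width: 0.059
gripper_force: 49.8
t 12.65 tcp [ 0.5861 -0.0212  0.1577] y-yaw 77.7 zdir [-0.002 -0.    -1.   ] F [-0.5 -0.6 -4.8] w 0.059 gf 49.8
shift tool: [-0.048  -0.2002  0.    ]
rz: -15.5
```

```bash
python3 -m jog '[{"fingers":0.05,"x":-0.004,"y":-0.015,"z":0,"rx":0,"ry":0,"rz":0},{"fingers":0.05,"x":-0.008,"y":-0.03,"z":0,"rx":0,"ry":0,"rz":0},{"fingers":0.05,"x":-0.010,"y":-0.04,"z":0,"rx":0,"ry":0,"rz":0},{"fingers":0.05,"x":-0.010,"y":-0.04,"z":0,"rx":0,"ry":0,"rz":0},{"fingers":0.05,"x":-0.008,"y":-0.04,"z":0,"rx":0,"ry":0,"rz":0},{"fingers":0.05,"x":-0.006,"y":-0.025,"z":0,"rx":0,"ry":0,"rz":0},{"fingers":0.05,"x":-0.002,"y":-0.010,"z":0,"rx":0,"ry":0,"rz":-3},{"fingers":0.05,"x":0,"y":0,"z":0,"rx":0,"ry":0,"rz":-6}]'
python3 -m jog '[{"fingers":0.05,"x":0,"y":0,"z":0.03,"rx":0,"ry":0,"rz":-4.5},{"fingers":0.05,"x":0,"y":0,"z":0.01,"rx":0,"ry":0,"rz":-2},{"fingers":0.05,"x":0,"y":0,"z":0,"rx":0,"ry":0,"rz":0},{"fingers":0.05,"x":0,"y":0,"z":0,"rx":0,"ry":0,"rz":0},{"fingers":0.05,"x":0,"y":0,"z":0,"rx":0,"ry":0,"rz":0}]'
python3 - <<'E'
from h import *
togo(.5904,-.2270,93.2)
p,P,C=cloud("wrist"); cv2.imwrite("pics/w7.png",p[:,:,::-1])
E
```

```text
clock: 13.65
tcp_pos: [0.5898, -0.2299, 0.1573]
orientation: [-0.091, -3.138, 0.001]
contact_force: [-0.2, 1.3, -4.1]
grip_width: 0.0587
gripper_force: 49.8
clock: 14.28
tcp_pos: [0.5919, -0.2269, 0.1196]
orientation: [-0.087, 3.139, -0.001]
contact_force: [0.3, -0.8, -3.4]
grip_width: 0.0584
gripper_force: 49.9
t 14.28 tcp [ 0.5919 -0.2269  0.1196] y-yaw 93.17 zdir [ 0.002 -0.001 -1.   ] F [ 0.3 -0.8 -3.4] w 0.0584 gf 49.9
shift tool: [ 0.0015  0.     -0.    ]
rz: -0.03
```

View pics/w7.png

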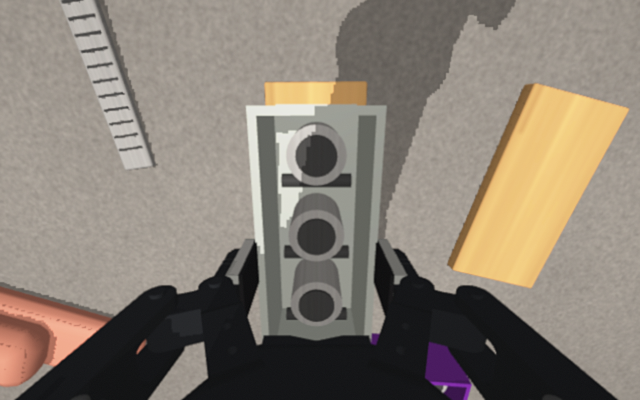

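Deep tray is held level and in line above the shallow one, board end at (315,92). Lowering.

```bash
python3 -m jog '[{"fingers":0.05,"x":0.001,"y":0,"z":0.013,"rx":0,"ry":0,"rz":0},{"fingers":0.05,"x":0,"y":0,"z":0.011,"rx":0,"ry":0,"rz":0},{"fingers":0.05,"x":0,"y":0,"z":0.005,"rx":0,"ry":0,"rz":0},{"fingers":0.05,"x":0,"y":0,"z":0.002,"rx":0,"ry":0,"rz":0},{"fingers":0.05,"x":0,"y":0,"z":0,"rx":0,"ry":0,"rz":0},{"fingers":0.05,"x":0,"y":0,"z":0,"rx":0,"ry":0,"rz":0},{"fingers":0.05,"x":0,"y":0,"z":0,"rx":0,"ry":0,"rz":0}]'
python3 -c "
from h import *
togo(.5904,-.2270,93.2)"
```

```text
clock: 15.2
tcp_pos: [0.5905, -0.2268, 0.0879]
orientation: [-0.088, 3.14, -0.0]
contact_force: [-1.1, 0.8, -4.0]
grip_width: 0.0584
gripper_force: 49.9
t 15.2 tcp [ 0.5905 -0.2268  0.0879] y-yaw 93.2 zdir [ 0.001 -0.    -1.   ] F [-1.1  0.8 -4. ] w 0.0584 gf 49.9
shift tool: [ 0.0001 -0.0002 -0.    ]
rz: -0.0
```

```bash
python3 -m jog '[{"fingers":0.05,"x":0,"y":0,"z":0.001,"rx":0,"ry":0,"rz":0},{"fingers":0.05,"x":0,"y":0,"z":0.001,"rx":0,"ry":0,"rz":0},{"fingers":0.05,"x":0,"y":0,"z":0,"rx":0,"ry":0,"rz":0}]'
python3 -m jog '[{"fingers":0.05,"x":0,"y":0,"z":0.001,"rx":0,"ry":0,"rz":0},{"fingers":0.05,"x":0,"y":0,"z":0,"rx":0,"ry":0,"rz":0}]'
python3 - <<'E'
from h import *
p,P,C=cloud("side"); cv2.imwrite("pics/s8.png",cv2.resize(p[150:290,270:430,::-1],(686,600)))
E
```

```text
clock: 15.58
tcp_pos: [0.5901, -0.2268, 0.0855]
orientation: [0.088, -3.14, -0.0]
contact_force: [0.1, -0.1, -3.6]
grip_width: 0.0584
gripper_force: 49.9
clock: 15.82
tcp_pos: [0.5903, -0.2268, 0.0851]
orientation: [-0.088, 3.14, -0.0]
contact_force: [-2.0, 0.2, 1.4]
grip_width: 0.0587
gripper_force: 50.5
```

View pics/s8.png

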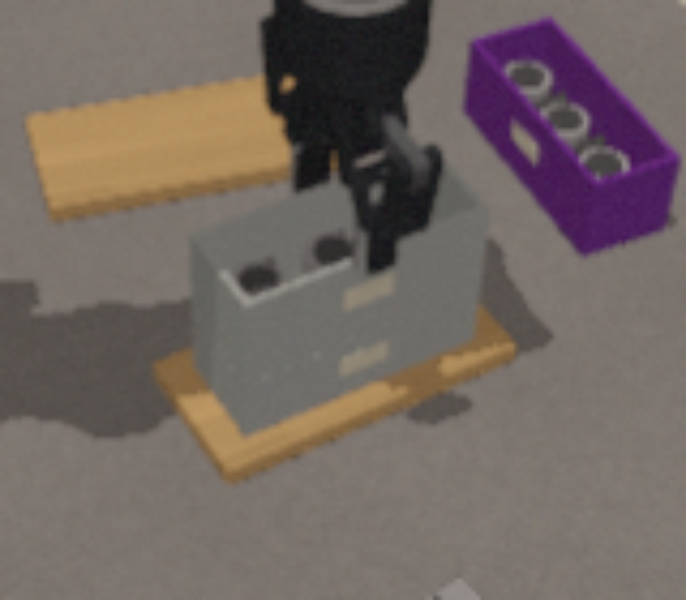

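The deep tray is in contact (force now about +1 N) and sits flush over the shallow one: corners at (245,300) and (245,430), no step at the seam. Press slightly, open, rise.

```bash
python3 -m jog '[{"fingers":0.05,"x":0,"y":0,"z":0.0005,"rx":0,"ry":0,"rz":0},{"fingers":0.05,"x":0,"y":0,"z":0,"rx":0,"ry":0,"rz":0},{"fingers":0.063,"x":0,"y":0,"z":0,"rx":0,"ry":0,"rz":0},{"fingers":0.070,"x":0,"y":0,"z":0,"rx":0,"ry":0,"rz":0},{"fingers":0.08,"x":0,"y":0,"z":0,"rx":0,"ry":0,"rz":0},{"fingers":0.0854,"x":0,"y":0,"z":0,"rx":0,"ry":0,"rz":0},{"fingers":0.0854,"x":0,"y":0,"z":-0.01,"rx":0,"ry":0,"rz":0},{"fingers":0.0854,"x":0,"y":0,"z":-0.03,"rx":0,"ry":0,"rz":0}]'
python3 -m jog '[{"fingers":0.0854,"x":0,"y":0,"z":-0.04,"rx":0,"ry":0,"rz":0},{"fingers":0.0854,"x":0,"y":0,"z":-0.04,"rx":0,"ry":0,"rz":0},{"fingers":0.0854,"x":0,"y":0,"z":-0.02,"rx":0,"ry":0,"rz":0},{"fingers":0.0854,"x":0,"y":0,"z":0,"rx":0,"ry":0,"rz":0},{"fingers":0.0854,"x":0,"y":0,"z":0,"rx":0,"ry":0,"rz":0},{"fingers":0.0854,"x":0,"y":0,"z":0,"rx":0,"ry":0,"rz":0}]'
python3 - <<'E'
from h import *
st(); im=[]
for c in ("wrist","scene","side"):
    p,P,C=cloud(c); im.append(p)
    print(c,"deep",rect(P,C,(.59,-.227),.112,.13,.1,wood=False),"lower",rect(P,C,(.59,-.227),.03,.055,.1,wood=False),"board",rect(P,C,(.59,-.226),.010,.019,wood=True))
    print("spare",rect(P,C,(.57,.236),.066,.09,wood=False))
cv2.imwrite("pics/end.png",np.hstack([cv2.resize(im[0][:,:,::-1],(400,250)),cv2.resize(im[2][100:300,200:520,::-1],(400,250))]))
E
```

```text
clock: 16.88
tcp_pos: [0.5891, -0.2264, 0.1235]
orientation: [0.088, -3.137, -0.002]
contact_force: [-0.1, -0.4, 0.3]
grip_width: 0.0854
gripper_force: 0.0
clock: 17.62
tcp_pos: [0.5895, -0.2266, 0.2227]
orientation: [0.088, -3.138, -0.001]
contact_force: [0.2, 0.2, 0.6]
grip_width: 0.0853
gripper_force: 0.0
t 17.62 tcp [ 0.5895 -0.2266  0.2227] y-yaw 93.21 zdir [-0.002  0.001 -1.   ] F [0.2 0.2 0.6] w 0.0853 gf 0.0
wrist deep {'n': 2024, 'c': (589.5, -225.5), 'size': (150.1, 60.0), 'yaw': 2.91, 'zmed': 0.1194, 'zmax': 0.1209} lower None board {'n': 1781, 'c': (588.6, -226.4), 'size': (190.1, 90.0), 'yaw': 3.32, 'zmed': 0.0145, 'zmax': 0.0163}
spare None
scene deep {'n': 330, 'c': (589.2, -228.0), 'size': (157.9, 61.7), 'yaw': 3.17, 'zmed': 0.1187, 'zmax': 0.1232} lower {'n': 220, 'c': (603.4, -252.2), 'size': (159.5, 56.7), 'yaw': 25.89, 'zmed': 0.042, 'zmax': 0.0541} board {'n': 508, 'c': (590.9, -229.7), 'size': (194.0, 87.8), 'yaw': 3.99, 'zmed': 0.0147, 'zmax': 0.0183}
spare {'n': 289, 'c': (565.1, 235.2), 'size': (156.6, 62.4), 'yaw': -17.06, 'zmed': 0.0733, 'zmax': 0.0778}
side deep {'n': 584, 'c': (591.1, -225.6), 'size': (152.3, 63.6), 'yaw': 3.29, 'zmed': 0.1188, 'zmax': 0.1225} lower {'n': 455, 'c': (581.7, -251.3), 'size': (161.1, 57.2), 'yaw': -18.22, 'zmed': 0.0427, 'zmax': 0.0545} board {'n': 715, 'c': (590.7, -228.0), 'size': (191.0, 89.4), 'yaw': 3.63, 'zmed': 0.0152, 'zmax': 0.0184}
spare {'n': 323, 'c': (569.6, 235.2), 'size': (149.5, 69.0), 'yaw': -18.23, 'zmed': 0.0719, 'zmax': 0.0766}
```

View pics/end.png

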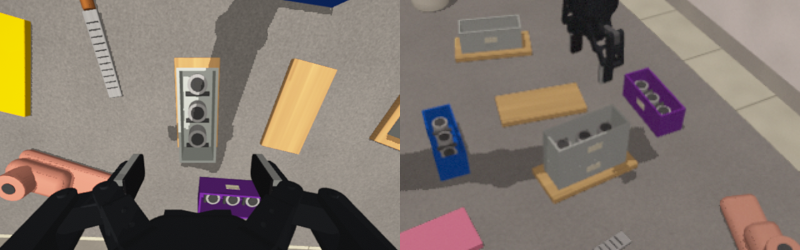

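The final picture shows the stack squared on the board (left 198,115; right 590,145), the gripper clear and the spare tray untouched (490,35). Handing in.

```bash
python3 -c "
from bench import r
print(r.hand_in())"
```

```text
the job is handed in; nothing more can be done
None
```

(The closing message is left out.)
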